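# Seat a copper blank in a plating nest and swing the contact clip over it

## Robot

A 6-joint arm with a two-finger parallel gripper is mounted at the origin on the work surface. World frame = base frame: x ahead of the robot, y to its left, z up, the work surface at z = 0. Lengths are in mm, angles in rad, forces in N, time in s.
With the tool pointing down it reaches from about 225 to 725 mm from the base axis. Payload 3.1 kg.
Tool frame: the origin (TCP) lies between the finger pads; the fingertips stand 14 mm ahead of it and the grasp point (between the pads) lies 5 mm behind it; z points along the fingers, x is the direction in which the jaws open and shut, and the axes are right-handed (so a half turn about z gives the same grasp; the last joint's range is limited). The gripper opens to 85 mm and grips with 20 to 120 N. Pads are 22 mm wide; open, the fingers measure 114 mm over their backs; the gripper's body (76 mm by 85 mm) begins 54 mm behind the grasp point. The pads swing forward as they close: fully open they stand 13 mm farther back than shut.
Start: joints at [0.995, 0.048, 0.099, 1.622, 0, 1.443], TCP at [227.322, 473.225, 245.312] pointing down, gripper open.
Joint ranges: [-2.91, 2.91], [-0.99, 1.94], [-1.21, 1.42], [-2.12, 2.29], [-1.49, 1.47], [-3.14, 3.14]. Speed limits (rad/s): [2.79, 2.79, 3.14, 3.14, 3.14, 3.14].

## Interface

Orientations are given as a unit quaternion [x, y, z, w].
In Python, from bench import arm, optics gives the robot as it stands. The module is installed in compiled form; this text tells all that it offers.
- The arm moves only by the tool send_rows, never from a script. Its argument "targets" is a list of rows, each a list of 7 numbers: the shift along the tool's x, y, z in m, then the turn, a rotation vector about the tool's x, y, z in rad, then the closure, from 0 (fully open) to 1 (shut). A call has exactly 8 rows; each row is the pose to reach, as a shift and turn from the pose measured when the call began, along the tool's axes at that moment; what a row does not reach only later rows make up. A row lasts 1/8 s, in which the tool goes at most 62.5 mm and 10.7 degrees, less where a joint would pass 70% of its speed; a pose out of reach is approached as far as the arm can. A call with a gripper value outside its range is refused whole. The fingers move at their own pace and stop on an object; the grip force is fixed at half the most. Time passes only in rows, so rows that repeat a pose let the fingers close, or fill a call up. It gives the time, the measured TCP pose, the force and the opening at its end, in the units of the state.
- arm.state(): the state, without advancing time (a new reading comes with each control period).
- optics.read_camera(name): name is "scene" or "top" or "wrist"; returns the picture (384x512x3 uint8, red, green, blue); there is no depth.
- optics.camera_params(name): a dict with "intrinsics" (3x3 intrinsics, pixels), "extrinsics" (4x4, takes a point from world to camera coordinates). Camera axes: x right, y down, z forward; pixel columns grow to the right and rows downward; lengths in mm; the calibration is good to about 2 mm. A picture is of the moment at which its call begins: read the wrist's pose just before it. camera_params takes no time and is no camera call; for the wrist camera it gives the pose at the moment of the call.
- arm.close_job(): hands the job in, once; it reports no verdict.
The state is a dict: "clock": time; "joints": joint angles; "qvel": joint speeds; "joint_torque": joint torques, N m; "eef_pos": TCP position; "tcp_rot": TCP orientation; "ft_force": force on the tool from outside, world axes, zero at the start; "wrist_torque": the same for the moment, N m; "width": finger opening in mm.
Only numpy, scipy, OpenCV 4.12 (cv2) and the standard library are available. Lean on these libraries where they do the work, as an engineer would, in place of code of your own. Each camera call takes 0.05 s, during which the arm holds its last target.

## Task

On the grey-green plating nest, push the loose copper disc across the plate with the fingertips until it drops flat into the round pocket; it must never be lifted. Then push the red peg of the brass contact clip to swing the clip over the seated disc until it meets its stop. Leave the white dummy disc and everything else on the bench where they are, and finish with the gripper clear.

Things in the scene. Friction and masses are not known exactly. Their poses are not given: they have to be found in the camera images.
- nest: Fixed grey-green plate 220 mm (its x) by 240 mm (its y), 22 mm thick, flat on the bench and not movable; it stands at varying places and yaw. Origin: centre of its underside; z up. A round pocket, 54 mm across and 8 mm deep, lies at its centre. Its +x side (away from the robot at yaw 0) carries the clip, its -x side the two loose discs, one at +y and one at -y.
- pocket (a point): Centre of the pocket's mouth, level with the plate's top (22 mm above the bench); axes as the nest's. A seated disc lies flush: its top level with the plate, its centre 4 mm below this point.
- blank_center (a point): Centre (half-way up) of the loose copper disc, 50 mm across, 8 mm thick, about 0.14 kg (varies). It starts flat on the plate's top, its centre 4 mm above the top, 70 to 115 mm from the pocket, on the +y or the -y side.
- dummy_center (a point): Centre (half-way up) of the loose white plastic dummy disc of the same size, flat on the plate on the other side. Leave it.
- clip (a joint): Swing of the brass clip about its upright pivot, in rad: 0 = against its stop, its arm pointing from the pivot along the nest's -x, its tip over the pocket's centre; positive = swung open towards the nest's +y (at 1.57 the arm points along the nest's +y). Range 0 to 1.8; starts open at 1.1 to 1.6. It turns stiffly (about 1 N at the peg) and stays where it is left. It passes 4 mm above the plate, so it clears a seated disc but not one lying on the plate.
- clip_pivot (a point): Pivot axis of the clip at the level of the plate's top, 60 mm from the pocket's centre along the nest's +x. The clip's arm is 12 mm wide, reaches 65 mm from the pivot and lies 4 to 11 mm above the plate's top; the clip's hub (20 mm across) stands here.
- clip_peg (a point): Centre of the top of the red upright peg on the clip's arm: 12 mm across, 40 mm from the pivot axis, standing from 11 to 42 mm above the plate's top.
- spool: Bystander: cream flanged spool, 60 mm across, 62 mm high, upright; origin at its underside.
- bottle: Bystander: amber bottle, 68 mm across, 150 mm high; origin at its underside.
- beaker: Bystander: glass beaker, 74 mm across, 90 mm high; origin at its underside.
- brush: Bystander: brush with green handle lying on the bench to the right of the nest.
- collar: Bystander: brass collar, 56 mm across, 20 mm high; origin at its underside.
- wrench: Bystander: steel wrench lying on the bench beyond the nest.
Mind the look-alikes: they are no part of the job. Leave any blue look-alike of the part that bears blank_center alone.

How it is judged (in metres and radians):
On the way, in this order (a step that is already met when the one before it is completed fails the run):
1. the copper disc lies flat in the pocket, with the clip still open (horizontal distance between blank_center and pocket below 0.0045 m and z of blank_center in the frame of pocket below -0.0025 m and angle between blank_center's own z axis and vertical below 0.06 rad and value of joint clip above 0.5 rad), for 0.2 s.
2. the clip has been swung over the disc to its stop (value of joint clip below 0.1 rad and horizontal distance between blank_center and pocket below 0.0045 m and z of blank_center in the frame of pocket below -0.0025 m and angle between blank_center's own z axis and vertical below 0.06 rad), for 0.2 s.
At the end, for the whole second after the job is handed in: The copper disc lies at rest in the pocket (centre within 4.5 mm of the pocket's in plan, tilt under 0.06 rad, centre at least 2.5 mm below the plate's top), the clip is within 0.10 rad of its stop, the white dummy disc is within 20 mm and the other bystanders within 30 mm of where they started (all of step 2 and linear speed of blank below 0.02 m/s and distance of dummy_center from where it was at the start of the episode below 0.02 m and distance of each of spool, bottle, beaker, brush, collar, wrench from where it was at the start of the episode below 0.03 m); the robot touches nothing.
It fails at once if the copper disc is lifted (its centre more than 8 mm higher than when it lies on the plate) (z of blank_center in the frame of pocket above 0.012 m).
It fails at once if the white dummy disc is moved by more than 20 mm (distance of dummy_center from where it was at the start of the episode above 0.02 m).
It fails at once if a bystander is moved by more than 30 mm (distance of any of spool, bottle, beaker, brush, collar, wrench from where it was at the start of the episode above 0.03 m).
It also fails if it takes over 51 s, if anything falls off the work surface, if the arm or the gripper's body presses on something with over 40 N, if the wrist force passes 120 N, or if a joint passes its speed limit or range.

## Working session

There is one attempt and no reset: what is moved stays moved. The work goes in short steps, Python scripts to look and compute and a tool call to move; the robot and the scene stay as the last step left them, time stands still between calls to the robot, and variables do not carry over. Pictures are saved under pics/ and viewed, and the job is handed in when it is done.

Besides the shell and the picture viewer there is one more tool, called after "Request:" in YAML: its name, and indented under it one key for each argument. send_rows: Moves the arm, as the interface text tells. Its arguments: {"type":"object","properties":{"targets":{"type":"array","items":{"type":"array","items":{"type":"number"}}}},"required":["targets"]}

```bash
mkdir -p pics; python3 - <<'E'
from bench import arm, optics
import cv2
s=arm.state(); print(s)
for n in ["scene","top","wrist"]:
    im=optics.read_camera(n); cv2.imwrite(f"pics/{n}0.png",im[:,:,::-1])
    p=optics.camera_params(n); print(n,p)
E
```

```text
{'clock': 0.0, 'joints': array([ 9.95216943e-01,  4.87727404e-02,  9.75748631e-02,  1.62202602e+00,
       -1.64208836e-05,  1.44296477e+00]), 'qvel': array([ 0.00072475,  0.00099814,  0.00237232,  0.00036052, -0.00063962,
        0.00122329]), 'joint_torque': array([-7.88621182e-04, -3.38780522e+01,  3.20016396e+01,  2.03564175e-02,
       -3.77935075e-04, -8.31665190e-07]), 'eef_pos': array([226.99526355, 472.72880431, 244.09419818]), 'tcp_rot': array([ 8.46443837e-01,  5.32476626e-01, -1.09796094e-03,  5.17511639e-04]), 'ft_force': array([-0.02338926,  0.54107229,  0.75600367]), 'wrist_torque': array([-0.036793  ,  0.04343981, -0.03842474]), 'width': 85.39633153894329}
scene {'intrinsics': array([[438.21686121,   0.        , 249.67905917],
       [  0.        , 438.21686121, 193.61620797],
       [  0.        ,   0.        ,   1.        ]]), 'extrinsics': array([[ 5.27655196e-01,  8.49435601e-01,  6.25731078e-03,
        -3.20455857e+02],
       [ 6.48924962e-01, -3.98326021e-01, -6.48253634e-01,
        -2.96163060e+02],
       [-5.48157266e-01,  3.46114923e-01, -7.61398760e-01,

[... 474 characters left out ...]
    [ 1.38298158e-01, -1.72467057e-02, -9.90240461e-01,
         1.18583977e+03],
       [ 0.00000000e+00,  0.00000000e+00,  0.00000000e+00,
         1.00000000e+00]])}
wrist {'intrinsics': array([[303.16257636,   0.        , 252.27995235],
       [  0.        , 303.16257636, 191.16143236],
       [  0.        ,   0.        ,   1.        ]]), 'extrinsics': array([[ 4.32877413e-01,  9.01452101e-01, -1.12018577e-03,
        -5.24719485e+02],
       [ 8.52873524e-01, -4.09146916e-01,  3.24354056e-01,
        -4.14811588e+01],
       [ 2.91931324e-01, -1.41360921e-01, -9.45935089e-01,
         3.81161578e+02],
       [ 0.00000000e+00,  0.00000000e+00,  0.00000000e+00,
         1.00000000e+00]])}
```

View pics/top0.png

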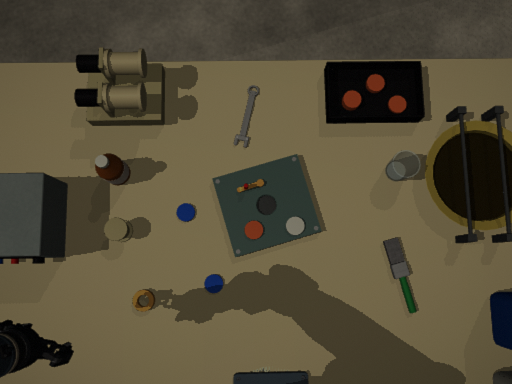

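View pics/scene0.png

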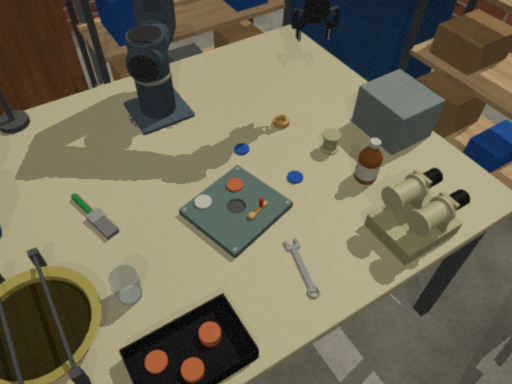

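View pics/wrist0.png

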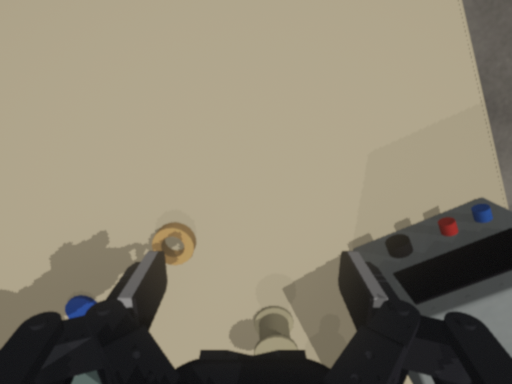

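The top view shows the plate centred near (267,205), with the pocket at (266,205), a copper disc on the plate at (254,230), the white dummy at (295,226) and the red peg near (248,186). The look-alikes are the tray discs at (376,83), (352,100) and (397,104) and the blue discs at (186,212) and (214,284). By the description I choose the disc on the plate at (254,230).

```bash
cat > h.py <<'E'
import numpy as np, cv2
from bench import arm, optics
def ray(P,px):
    K,E=P["intrinsics"],P["extrinsics"]; R,t=E[:3,:3],E[:3,3]
    d=R.T@np.linalg.inv(K)@np.array([px[0],px[1],1.]); return -R.T@t, d
def onz(P,px,z):
    o,d=ray(P,px); return (o+d*(z-o[2])/d[2])
def tri(l):
    A=np.zeros((3,3));b=np.zeros(3)
    for P,px in l:
        o,d=ray(P,px); d=d/np.linalg.norm(d); M=np.eye(3)-np.outer(d,d); A+=M;b+=M@o
    return np.linalg.solve(A,b)
def proj(P,X):
    c=P["extrinsics"][:3,:3]@X+P["extrinsics"][:3,3]; u=P["intrinsics"]@c; return u[:2]/u[2]
def blobs(im,kind):
    hsv=cv2.cvtColor(im,cv2.COLOR_RGB2HSV).astype(int); h,s,v=hsv[...,0],hsv[...,1],hsv[...,2]
    if kind=="copper": m=((h<14)|(h>172))&(s>125)&(v>60)
    if kind=="white": m=(s<60)&(v>120)
    if kind=="green": m=(h>60)&(h<105)&(s>30)&(s<140)&(v>40)
    m=m.astype(np.uint8)*255
    n,l,st,c=cv2.connectedComponentsWithStats(m)
    return m,[(st[i,4],c[i].round(1).tolist(),st[i,:4].tolist()) for i in range(1,n) if st[i,4]>15]
E
python3 - <<'E'
from h import *
for n in ["top","scene"]:
    im=cv2.imread(f"pics/{n}0.png")[:,:,::-1].copy()
    for k in ["copper","white","green"]:
        print(n,k,[b for b in blobs(im,k)[1] if b[0]<12000 ][:14])
    x,y,w,h=(205,145,125,120) if n=="top" else (170,155,130,105)
    cv2.imwrite(f"pics/{n}crop.png",cv2.resize(im[y:y+h,x:x+w,::-1],None,fx=5,fy=5,interpolation=cv2.INTER_CUBIC))
E
```

```text
top copper [(np.int32(248), [375.2, 82.3], [366, 74, 19, 18]), (np.int32(255), [351.7, 98.8], [343, 90, 18, 18]), (np.int32(247), [396.8, 103.8], [388, 96, 18, 17]), (np.int32(20), [245.6, 185.6], [244, 183, 5, 7]), (np.int32(280), [253.3, 229.5], [244, 221, 19, 19]), (np.int32(26), [13.1, 261.1], [11, 259, 6, 5])]
top white [(np.int32(25), [100.4, 163.6], [96, 162, 10, 5]), (np.int32(217), [294.4, 225.5], [286, 217, 17, 18])]
top green [(np.int32(5848), [265.8, 203.3], [213, 155, 108, 101]), (np.int32(511), [267.5, 378.2], [234, 373, 70, 11])]
scene copper [(np.int32(5330), [36.8, 52.5], [0, 0, 88, 110]), (np.int32(20), [464.4, 0.9], [460, 0, 9, 4]), (np.int32(306), [490.3, 9.2], [475, 0, 31, 21]), (np.int32(38), [93.3, 7.1], [91, 3, 6, 9]), (np.int32(86), [459.2, 9.5], [454, 4, 11, 12]), (np.int32(51), [509.0, 19.6], [505, 14, 7, 12]), (np.int32(16), [1.2, 109.6], [0, 106, 5, 7]), (np.int32(131), [367.8, 158.7], [359, 148, 18, 21]), (np.int32(177), [234.4, 184.4], [227, 178, 16, 14]), (np.int32(32), [260.9, 202.5], [259, 198, 5, 10]), (np.int32(495), [209.5, 333.3], [198, 321, 24, 
[... 293 characters left out ...]
.8, 58.2], [78, 50, 7, 18]), (np.int32(31), [109.2, 70.1], [107, 63, 6, 15]), (np.int32(58), [334.4, 69.8], [329, 63, 12, 14]), (np.int32(24), [299.8, 70.7], [296, 67, 9, 9]), (np.int32(2228), [397.9, 92.1], [335, 66, 109, 53]), (np.int32(25), [87.0, 77.1], [85, 70, 5, 15]), (np.int32(17), [321.0, 72.5], [317, 70, 10, 7]), (np.int32(47), [309.7, 82.9], [305, 74, 11, 16]), (np.int32(231), [322.1, 97.6], [311, 74, 23, 46]), (np.int32(344), [336.8, 107.2], [318, 81, 33, 47]), (np.int32(60), [185.8, 100.8], [176, 90, 20, 25])]
scene green [(np.int32(1544), [153.6, 32.8], [125, 0, 50, 79]), (np.int32(1534), [158.1, 108.8], [125, 79, 69, 54]), (np.int32(4365), [236.3, 212.0], [180, 168, 112, 89])]
```

View pics/topcrop.png

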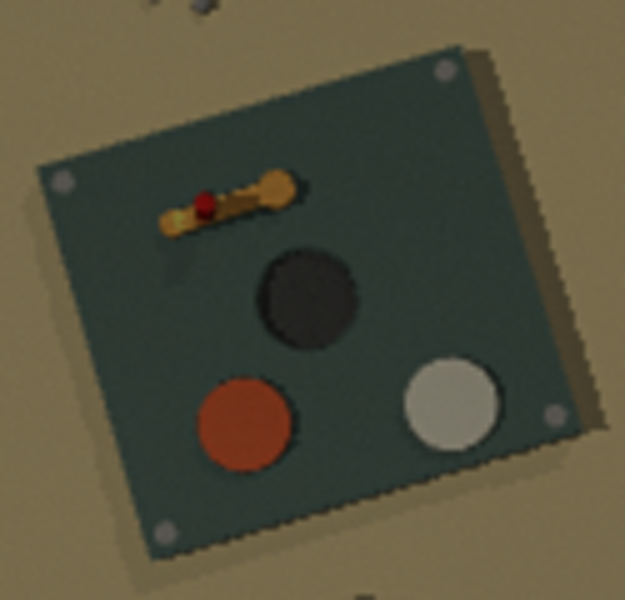

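View pics/scenecrop.png

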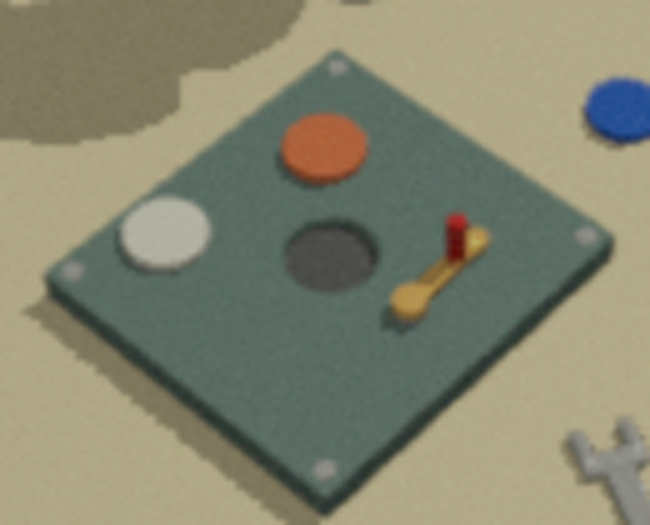

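The crops confirm it: the copper disc is on the plate on the nest's +y side (left), with the pocket empty and the clip open. Next I compute positions.

```bash
cat >> h.py <<'E'
def pocket(im,seed,r,thr=0.62):
    g=cv2.cvtColor(im,cv2.COLOR_RGB2GRAY).astype(float)
    return g
E
python3 - <<'E'
from h import *
P={n:optics.camera_params(n) for n in ["top","scene"]}
im={n:cv2.imread(f"pics/{n}0.png")[:,:,::-1].copy() for n in P}
pk={}
for n,seed in [("top",(266,205)),("scene",(236,206))]:
    hsv=cv2.cvtColor(im[n],cv2.COLOR_RGB2HSV); s=hsv[...,1].astype(int); v=hsv[...,2]
    print(n,hsv[seed[1],seed[0]], hsv[seed[1]+20,seed[0]+0])
    m=(s<45).astype(np.uint8); m2=np.zeros_like(m); cv2.circle(m2,seed,14,1,-1); m=m*m2*(v<100)
    k,l,st,c=cv2.connectedComponentsWithStats(m.astype(np.uint8)); i=1+np.argmax(st[1:,4]); print(st[i],c[i]); pk[n]=c[i]
print("pocket",tri([(P[n],pk[n]) for n in P]), [onz(P[n],pk[n],22) for n in P])
cu={"top":(253.3,229.5),"scene":(234.4,184.4)}
cu={}
print("pegtop")
for nm,t,s in [("copper",(253.8,229.9),(234.7,184.3)),("white",(295.2,225.8),(203.0,201.6)),("peg",(245.8,185.8),(261.2,198.5)),("hub",(260.3,182.6),(252,214.5))]:
    print(nm,tri([(P["top"],t),(P["scene"],s)]),onz(P["top"],t,30),onz(P["scene"],s,30))
for c in [(213,178.3),(297,154.3),(321.5,231.3),(235.5,256.5)]: print(onz(P["top"],c,22))
for c in [(237.5,165),(292.2,202.5),(235,256),(179.5,210)]: print(onz(P["scene"],c,22))
E
```

```text
top [30 23 34] [73 54 57]
[256 195  21  20 311] [266.09003215 204.63344051]
scene [30 10 79] [ 75  43 106]
[226 198  21  16 237] [235.94514768 205.8649789 ]
pocket [529.05567413   3.45978054  16.95300687] [array([528.7576336 ,   4.38159975,  22.        ]), array([532.23106501,   0.72562807,  22.        ])]
pegtop
copper [461.49648837  38.37647283  23.84545705] [460.96614861  38.36828971  30.        ] [466.30654982  35.77231119  30.        ]
white [470.75098823 -71.81364094  23.43638968] [470.17097116 -71.16557654  30.        ] [475.78340186 -73.90784612  30.        ]
peg [573.68144615  57.771299    61.15179307] [579.17607834  57.90556791  30.        ] [552.3310834   72.56136186  30.        ]
hub [587.42583884  19.31752783  30.30580582] [587.33319826  19.0381557   30.        ] [587.35987312  19.72543911  30.        ]
[602.26276177 145.89909703  22.        ]
[665.58611834 -82.29322443  22.        ]
[ 455.1804527  -141.53650285   22.        ]
[392.28068455  87.48546308  22.        ]
[396.39958415  86.8704421   22.        ]
[605.57371043 143.64637878  22.        ]
[673.8982885  -86.17613326  22.        ]
[ 462.17682439 -141.75592377   22.        ]
```

Request:
send_rows:
  targets:
    - [-0.036,0.045,0.003,0,0,-0.15,0]
    - [-0.072,0.091,0.006,0,0,-0.3,0]
    - [-0.108,0.136,0.009,0,0,-0.45,0]
    - [-0.144,0.182,0.012,0,0,-0.6,0]
    - [-0.18,0.227,0.015,0,0,-0.75,0]
    - [-0.216,0.273,0.018,0,0,-0.9,0]
    - [-0.252,0.318,0.021,0,0,-1.05,0]
    - [-0.288,0.364,0.024,0,0,-1.2,0]

```text
clock: 1.15
eef_pos: [424.2, 68.9, 221.4]
tcp_rot: [0.405, 0.914, -0.001, -0.0]
ft_force: [0.8, 0.3, 0.2]
width: 84.9
```

Request:
send_rows:
  targets:
    - [0,0,0,0,0,-0.18,0.65]
    - [0,0,0,0,0,-0.36,0.65]
    - [0,0,0,0,0,-0.54,0.65]
    - [0,0,0,0,0,-0.72,0.65]
    - [0,0,0,0,0,-0.9,0.65]
    - [0,0,0,0,0,-1.08,0.65]
    - [0,0,0,0,0,-1.26,0.65]
    - [0,0,0,0,0,-1.44,0.65]

```text
clock: 2.15
eef_pos: [423.9, 69.0, 221.0]
tcp_rot: [-0.301, 0.954, -0.0, -0.001]
ft_force: [-0.7, 1.3, 0.2]
width: 29.9
```

```bash
python3 - <<'E'
from h import *
s=arm.state(); p=optics.camera_params("wrist"); im=optics.read_camera("wrist"); cv2.imwrite("pics/w1.png",im[:,:,::-1])
print(s["eef_pos"],s["tcp_rot"],s["joints"],s["width"])
import json; json.dump({k:v.tolist() for k,v in p.items()},open("w1.json","w"))
print(blobs(im,"copper")[1],blobs(im,"white")[1])
E
```

```text
[423.88763479  68.95092669 220.9525506 ] [-3.01224135e-01  9.53552770e-01 -3.48656657e-04 -1.00649657e-03] [ 5.73238513e-03 -2.03380116e-01 -1.85601159e-01  1.59029199e+00
 -1.26146745e-03 -2.17701553e+00] 29.940176295817487
[(np.int32(281), [124.4, 71.2], [113, 64, 25, 15]), (np.int32(1736), [238.5, 122.3], [216, 99, 46, 48]), (np.int32(101), [3.6, 284.4], [0, 275, 9, 21])] [(np.int32(147477), [254.2, 160.3], [0, 0, 512, 384]), (np.int32(52), [295.7, 280.5], [293, 277, 8, 9]), (np.int32(54), [121.5, 344.1], [115, 337, 14, 16]), (np.int32(65), [383.0, 344.1], [376, 337, 15, 16]), (np.int32(591), [154.0, 369.8], [134, 346, 33, 38]), (np.int32(581), [350.5, 369.8], [338, 346, 34, 38])]
```

View pics/w1.png

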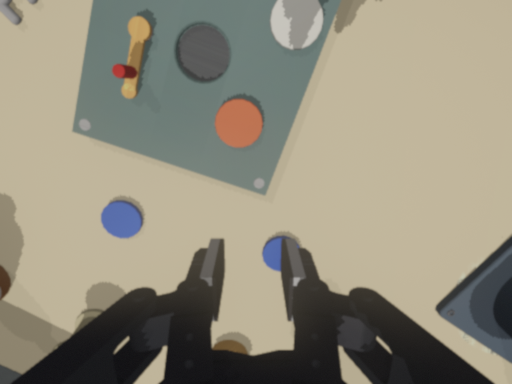

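The wrist view shows the copper disc at (239,123), the pocket at (203,51), the clip hub at (139,27), the peg top at (119,71) and the dummy at (297,22). The blue discs at (122,219) and (280,254) are off the plate.

```bash
cat >> h.py <<'E'
def fitcopper(im,P,z=30,m=None):
    if m is None: m=blobs(im,"copper")[0]
    cs,_=cv2.findContours(m,cv2.RETR_EXTERNAL,cv2.CHAIN_APPROX_NONE)
    c=max(cs,key=cv2.contourArea)[:,0,:].astype(float)
    X=np.array([onz(P,p,z)[:2] for p in c]); (x,y),r=cv2.minEnclosingCircle(X.astype(np.float32))
    A=np.c_[2*X,np.ones(len(X))]; s=np.linalg.lstsq(A,(X**2).sum(1),rcond=None)[0]
    return s[:2],np.sqrt(s[2]+s[0]**2+s[1]**2),(x,y),r
def dark(im,seed,rad):
    g=cv2.GaussianBlur(im,(3,3),0).astype(int); s=g.max(2)-g.min(2); 
    m=((s<16)&(g.max(2)<95)).astype(np.uint8)*255; m2=np.zeros_like(m); cv2.circle(m2,seed,rad,255,-1); return m&m2
E
python3 - <<'E'
from h import *; import json
P={k:np.array(v) for k,v in json.load(open("w1.json")).items()}
im=cv2.imread("pics/w1.png")[:,:,::-1].copy()
print("cu",fitcopper(im,P))
for y in [51]: print([im[y,x].tolist() for x in range(165,245,5)])
m=dark(im,(203,51),36); print("pocket",fitcopper(im,P,22,m)); cv2.imwrite("pics/dk.png",m)
T=optics.camera_params("top");S=optics.camera_params("scene")
for nm,l in [("cu",[(P,(239.3,122.3)),(T,(253.8,229.9)),(S,(234.7,184.3))]),("pk",[(P,(203.3,51)),(T,(266.1,204.6)),(S,(236,205.9))]),("peg",[(P,(119.5,71)),(T,(245.8,185.8)),(S,(261.2,198.5))]),("hub",[(P,(139.5,27)),(T,(260.3,182.6)),(S,(252,214.5))])]: print(nm,tri(l))
print("hub",onz(P,(139.5,27),33),"peg",onz(P,(119.5,71),64),"dummy",onz(P,(297,22),30))
E
```

```text
cu (array([462.83848277,  37.92314687]), np.float64(23.64383286771297), (462.876220703125, 38.001739501953125), 24.183456420898438)
[[111, 127, 121], [110, 126, 121], [71, 84, 81], [77, 78, 77], [88, 88, 88], [89, 90, 89], [89, 90, 89], [90, 90, 89], [90, 91, 90], [92, 92, 91], [91, 91, 90], [90, 91, 90], [91, 92, 91], [95, 109, 105], [111, 127, 123], [112, 128, 123]]
pocket (array([530.60151873,   4.14771409]), np.float64(26.297548761271088), (530.2703857421875, 3.735034465789795), 27.164384841918945)
cu [461.86903879  38.04692727  24.16386527]
pk [530.01917613   2.53879026  18.32490289]
peg [574.25469951  57.49127869  62.138472  ]
hub [587.88078376  18.79674443  31.20566901]
hub [587.75129539  18.01823107  33.        ] peg [574.35123593  57.03943283  64.        ] dummy [470.13378557 -70.30283624  30.        ]
```

View pics/dk.png

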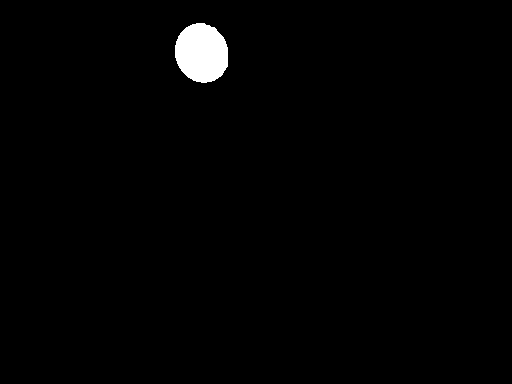

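Request:
send_rows:
  targets:
    - [0.002,-0.002,0.02,0,0,-0.16,0.65]
    - [0.004,-0.004,0.045,0,0,-0.32,0.65]
    - [0.006,-0.006,0.07,0,0,-0.48,0.65]
    - [0.007,-0.008,0.095,0,0,-0.493,0.65]
    - [0.007,-0.008,0.12,0,0,-0.493,0.65]
    - [0.007,-0.008,0.145,0,0,-0.493,0.65]
    - [0.007,-0.008,0.161,0,0,-0.493,0.65]
    - [0.007,-0.008,0.161,0,0,-0.493,0.65]

```text
clock: 3.2
eef_pos: [421.1, 58.2, 58.6]
tcp_rot: [-0.526, 0.851, 0.001, -0.002]
ft_force: [0.8, -0.6, -0.4]
width: 30.0
```

```bash
python3 - <<'E'
from h import *
s=arm.state(); p=optics.camera_params("wrist"); im=optics.read_camera("wrist"); cv2.imwrite("pics/w2.png",im[:,:,::-1])
print(s["eef_pos"],s["tcp_rot"],s["joints"],s["width"],s["ft_force"])
print(fitcopper(im,p))
E
```

```text
[421.12581652  58.1879041   58.55445383] [-5.25934324e-01  8.50521204e-01  8.04021949e-04 -2.47405265e-03] [-1.97612300e-02 -1.66738231e-01 -4.79347276e-01  1.26321612e+00
 -1.33433290e-03 -2.69818492e+00] 30.038184115930296 [ 0.75162575 -0.57894668 -0.42325217]
(array([462.95639935,  38.04359897]), np.float64(23.961688280645145), (463.0530090332031, 38.19105529785156), 24.491100311279297)
```

View pics/w2.png

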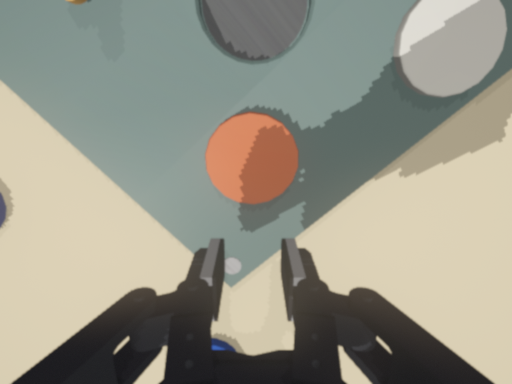

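Request:
send_rows:
  targets:
    - [0,0,0.005,0,0,0,0.65]
    - [0,0,0.01,0,0,0,0.65]
    - [0,0,0.014,0,0,0,0.65]
    - [0,0,0.017,0,0,0,0.65]
    - [0,0,0.019,0,0,0,0.65]
    - [0,0,0.0205,0,0,0,0.65]
    - [0,0,0.0205,0,0,0,0.65]
    - [0,0,0.0205,0,0,0,0.65]

```text
clock: 4.25
eef_pos: [422.2, 58.2, 39.4]
tcp_rot: [-0.526, 0.85, 0.0, -0.001]
ft_force: [0.9, -0.0, -0.7]
width: 29.9
```

```bash
python3 - <<'E'
from h import *
s=arm.state(); p=optics.camera_params("wrist"); im=optics.read_camera("wrist"); cv2.imwrite("pics/w3.png",im[:,:,::-1])
print(s["eef_pos"],s["tcp_rot"],s["ft_force"])
print(fitcopper(im,p),fitcopper(im,p,22,dark(im,(254,-5),75)))
im=optics.read_camera("scene"); cv2.imwrite("pics/s3.png",cv2.resize(im[130:260,170:330,::-1],None,fx=4,fy=4,interpolation=cv2.INTER_CUBIC))
E
```

```text
[422.22879058  58.17765179  39.38660181] [-5.26047567e-01  8.50454057e-01  1.00387906e-04 -1.35773973e-03] [ 0.85925786 -0.04904092 -0.66276444]
(array([462.94137707,  38.02110163]), np.float64(24.01280343550204), (462.99517822265625, 38.13396453857422), 24.511207580566406) (array([526.57845737,   6.37031037]), np.float64(20.729485729027964), (521.0253295898438, 17.39365005493164), 18.886255264282227)
```

View pics/w3.png

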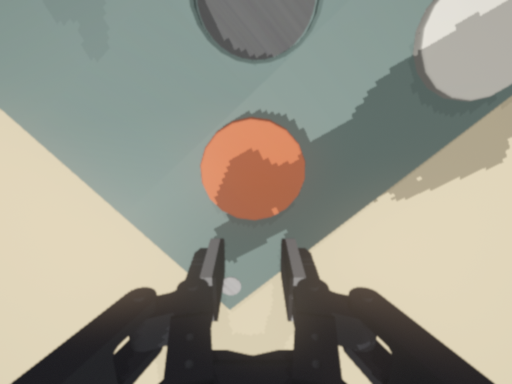

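View pics/s3.png

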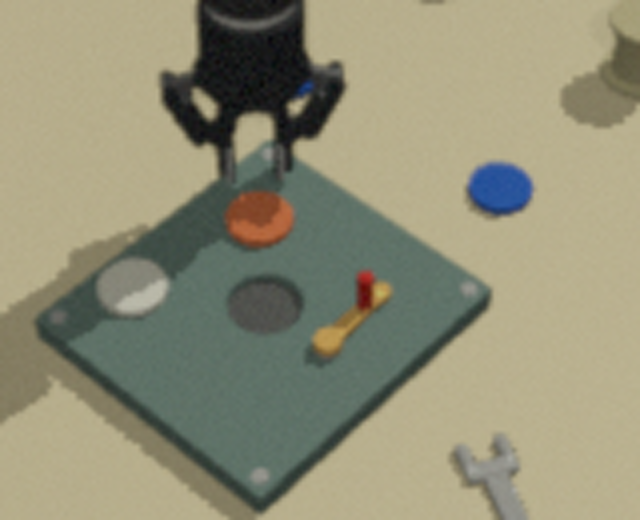

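Request:
send_rows:
  targets:
    - [0,-0.005,0.001,0,0,0,0.65]
    - [0,-0.012,0.001,0,0,0,0.65]
    - [0,-0.019,0.001,0,0,0,0.65]
    - [0,-0.026,0.001,0,0,0,0.65]
    - [0,-0.033,0.001,0,0,0,0.65]
    - [0,-0.04,0.001,0,0,0,0.65]
    - [0,-0.046,0.001,0,0,0,0.65]
    - [0,-0.05,0.001,0,0,0,0.65]

```text
clock: 5.35
eef_pos: [467.4, 35.6, 38.3]
tcp_rot: [-0.526, 0.85, 0.0, -0.001]
ft_force: [-1.4, 0.1, 1.0]
width: 29.9
```

```bash
python3 - <<'E'
from h import *
s=arm.state(); p=optics.camera_params("wrist"); im=optics.read_camera("wrist"); cv2.imwrite("pics/w4.png",im[:,:,::-1])
print(s["eef_pos"],s["tcp_rot"],s["ft_force"])
print(fitcopper(im,p),fitcopper(im,p,22,dark(im,(254,70),75)))
E
```

```text
[467.35983059  35.63326934  38.32321293] [-5.25979493e-01  8.50496199e-01  8.60457458e-05 -1.33431108e-03] [-1.42959641  0.05879262  0.95002213]
(array([494.80793981,  22.23376806]), np.float64(24.189980963213955), (494.9282531738281, 22.61387062072754), 25.030929565429688) (array([538.92730478,  10.74496105]), np.float64(14.657770476738454), (542.792236328125, 15.560820579528809), 15.2820405960083)
```

View pics/w4.png

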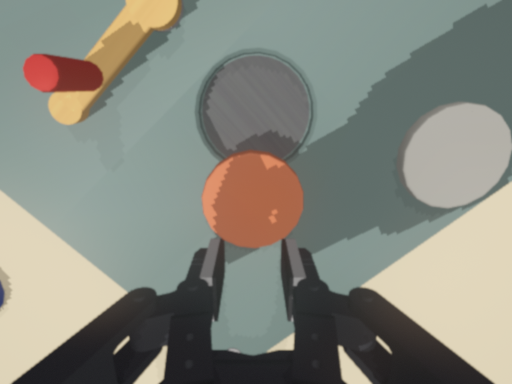

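The disc (253,199) is cradled between the fingertips and pointed at the pocket (255,105). The peg shows at (42,72).

```bash
python3 - <<'E'
from h import *
p=optics.camera_params("wrist"); im=cv2.imread("pics/w4.png")[:,:,::-1].copy()
g=im.astype(int); s=g.max(2)-g.min(2)
# rim edge: radial search for saturation jump from outside inward
X=[];c0=np.array([530.4,3.9])
g2=cv2.GaussianBlur(cv2.cvtColor(im,cv2.COLOR_RGB2GRAY),(3,3),0).astype(float)
for a in np.arange(0,2*np.pi,0.1):
    d=np.array([np.cos(a),np.sin(a)]); rs=np.arange(22,33,0.25)
    px=[proj(p,np.r_[c0+r*d,22.]) for r in rs]
    if min(q[0] for q in px)<1 or min(q[1] for q in px)<1: continue
    if d@np.array([-.893,.45])>0.35: continue
    v=np.array([cv2.getRectSubPix(g2.astype(np.float32),(1,1),(float(q[0]),float(q[1])))[0,0] for q in px])
    i=np.argmax(np.gradient(v)); X.append(c0+rs[i]*d)
X=np.array(X); A=np.c_[2*X,np.ones(len(X))]; q=np.linalg.lstsq(A,(X**2).sum(1),rcond=None)[0]; r=np.sqrt(q[2]+q[:2]@q[:2])
print(len(X),q[:2],r,np.std(np.linalg.norm(X-q[:2],axis=1)-r))
E
```

```text
39 [530.75973715   3.42431881] 27.36150370144394 0.7228369403642121
```

Request:
send_rows:
  targets:
    - [0.0001,-0.006,0,0,0,0,0.65]
    - [0.0003,-0.014,0,0,0,0,0.65]
    - [0.0004,-0.022,0,0,0,0,0.65]
    - [0.0006,-0.029,0,0,0,0,0.65]
    - [0.0007,-0.034,0,0,0,0,0.65]
    - [0.0007,-0.037,0,0,0,0,0.65]
    - [0.0007,-0.039,0,0,0,0,0.65]
    - [0.0007,-0.041,0,0,0,0,0.65]

```text
clock: 6.4
eef_pos: [504.3, 16.4, 38.3]
tcp_rot: [-0.526, 0.851, -0.0, -0.001]
ft_force: [0.3, 0.4, -1.1]
width: 30.1
```

```bash
python3 - <<'E'
from h import *
s=arm.state(); p=optics.camera_params("wrist"); im=optics.read_camera("wrist"); cv2.imwrite("pics/w5.png",im[:,:,::-1])
print(s["eef_pos"],s["tcp_rot"],s["ft_force"])
print(fitcopper(im,p,30),fitcopper(im,p,22))
E
```

```text
[504.29153449  16.43752511  38.32281476] [-5.25950667e-01  8.50514346e-01 -3.09756276e-04 -1.07123591e-03] [ 0.27212132  0.3944782  -1.08546503]
(array([532.53515902,   2.71366417]), np.float64(22.971763273074494), (532.4085083007812, 2.5886940956115723), 23.497535705566406) (array([529.85053793,   4.0368507 ]), np.float64(24.31001409908277), (529.716552734375, 3.904588222503662), 24.866456985473633)
```

View pics/w5.png

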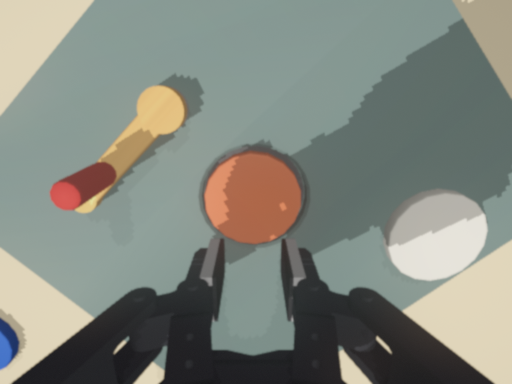

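The copper disc at (253,198) has dropped: it is ringed by the dark gap, and its measured radius fits the plate-top plane. Next I lift, move over the peg and check.

Request:
send_rows:
  targets:
    - [0,0.001,-0.012,0,0,0,0.65]
    - [0,0.001,-0.035,0,0,0,0.65]
    - [0,0.001,-0.06,0,0,0,0.65]
    - [-0.02,-0.013,-0.065,0,0,0,0.65]
    - [-0.045,-0.03,-0.065,0,0,0,0.65]
    - [-0.068,-0.044,-0.065,0,0,0,0.65]
    - [-0.068,-0.044,-0.065,0,0,0,0.65]
    - [-0.068,-0.044,-0.065,0,0,0,0.65]

```text
clock: 7.45
eef_pos: [573.9, 57.4, 103.7]
tcp_rot: [-0.526, 0.851, -0.001, -0.001]
ft_force: [-1.7, 0.4, -0.6]
width: 30.0
```

```bash
python3 - <<'E'
from h import *
s=arm.state(); p=optics.camera_params("wrist"); im=optics.read_camera("wrist"); cv2.imwrite("pics/w6.png",im[:,:,::-1])
print(s["eef_pos"],s["tcp_rot"],s["ft_force"])
im=optics.read_camera("scene"); cv2.imwrite("pics/s6.png",cv2.resize(im[130:260,170:330,::-1],None,fx=4,fy=4,interpolation=cv2.INTER_CUBIC))
im=optics.read_camera("top"); cv2.imwrite("pics/t6.png",cv2.resize(im[130:270,190:340,::-1],None,fx=4,fy=4,interpolation=cv2.INTER_CUBIC))
E
```

```text
[573.89542568  57.39585315 103.71010591] [-5.25934467e-01  8.50524118e-01 -5.57753737e-04 -1.16172827e-03] [-1.67405102  0.37587938 -0.58468532]
```

View pics/w6.png

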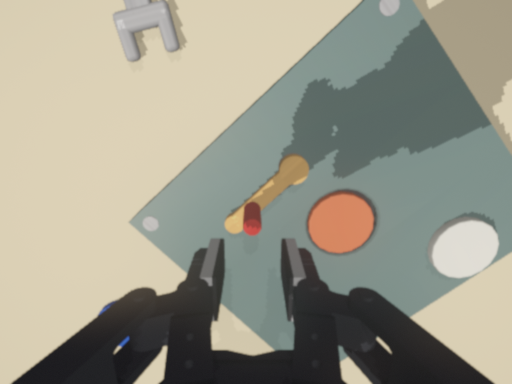

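View pics/s6.png

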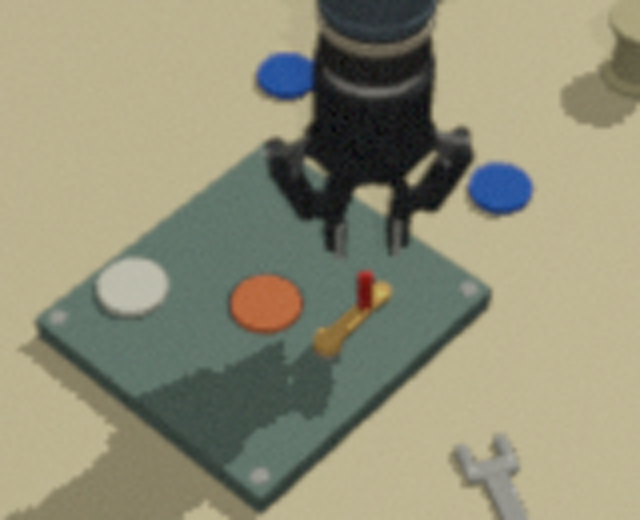

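View pics/t6.png

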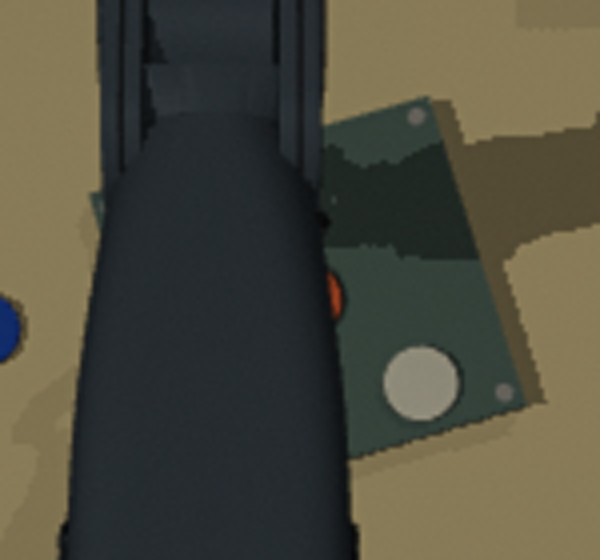

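The disc is seated flush: its side wall no longer shows at (266,303) in the scene crop. In the wrist view the peg at (252,225) is centred between the fingers.

```bash
python3 - <<'E'
from h import *
p=optics.camera_params("wrist"); im=cv2.imread("pics/w6.png")[:,:,::-1].copy()
print("peg top",onz(p,(252,227),64),"hub",onz(p,(294.5,170),33))
cm=blobs(im,"copper"); m=cm[0].copy(); m[:,:300]=0
print("disc",fitcopper(im,p,22,m)); print([b for b in cm[1] if b[0]>100])
E
```

```text
peg top [575.59418785  56.81607023  64.        ] hub [587.50326658  18.52982002  33.        ]
disc (array([530.43617152,   4.25573061]), np.float64(24.566173855483225), (530.3968505859375, 3.975449323654175), 25.28577995300293)
[(np.int32(3066), [340.2, 222.0], [308, 192, 65, 61]), (np.int32(488), [251.3, 218.3], [243, 202, 18, 33])]
```

Request:
send_rows:
  targets:
    - [0,-0.001,0.012,0,0,0,0.65]
    - [0,-0.001,0.025,0,0,0,0.65]
    - [0,-0.001,0.038,0,0,0,0.65]
    - [0,-0.001,0.047,0,0,0,0.65]
    - [0,-0.001,0.05,0,0,0,0.65]
    - [0,-0.001,0.05,0,0,0,0.65]
    - [0.004,-0.001,0.05,0,0,0,0.65]
    - [0.007,-0.001,0.05,0,0,0,0.65]

```text
clock: 8.6
eef_pos: [571.8, 50.1, 54.2]
tcp_rot: [-0.526, 0.851, -0.001, -0.001]
ft_force: [0.2, -1.1, -0.7]
width: 29.8
```

```bash
python3 - <<'E'
from h import *
s=arm.state(); im=optics.read_camera("wrist"); cv2.imwrite("pics/w7.png",im[:,:,::-1])
print(s["eef_pos"],s["ft_force"])
E
```

```text
[571.80761768  50.08203858  54.21058216] [ 0.20093751 -1.08227706 -0.67542962]
```

View pics/w7.png

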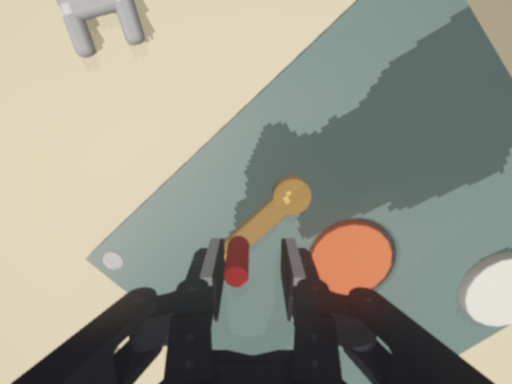

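The peg (236,262) is between the pads, close to the left pad that will push it. Next I swing it along the arc.

Request:
send_rows:
  targets:
    - [0.006,0.003,0,0,0,0,0.65]
    - [0.01,0.0055,0,0,0,0,0.65]
    - [0.0145,0.008,0,0,0,0,0.65]
    - [0.0195,0.0095,0,0,0,0,0.65]
    - [0.024,0.0105,0,0,0,0,0.65]
    - [0.0295,0.0107,0,0,0,0,0.65]
    - [0.0345,0.0105,0,0,0,0,0.65]
    - [0.0395,0.0095,0,0,0,0,0.65]

```text
clock: 9.65
eef_pos: [545.3, 18.1, 54.3]
tcp_rot: [-0.525, 0.851, -0.001, -0.001]
ft_force: [-1.3, 1.1, 0.0]
width: 30.1
```

```bash
python3 - <<'E'
from h import *
s=arm.state(); im=optics.read_camera("wrist"); cv2.imwrite("pics/w8.png",im[:,:,::-1])
print(s["eef_pos"],s["ft_force"])
E
```

```text
[545.34800184  18.14559458  54.26326966] [-1.31307217  1.11459638  0.04478726]
```

View pics/w8.png

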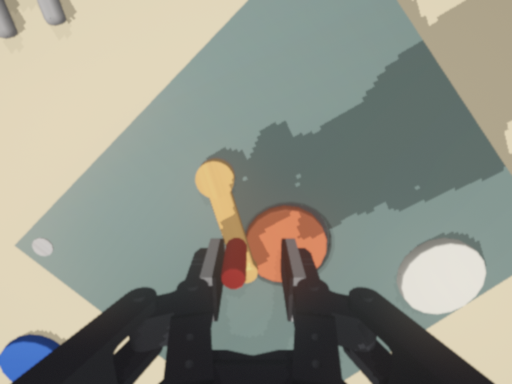

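Request:
send_rows:
  targets:
    - [0.0045,-0.0015,0,0,0,0,0.65]
    - [0.009,-0.0035,0,0,0,0,0.65]
    - [0.013,-0.0065,0,0,0,0,0.65]
    - [0.016,-0.0085,0,0,0,0,0.65]
    - [0.018,-0.01,0,0,0,0,0.65]
    - [0.0195,-0.0105,0,0,0,0,0.65]
    - [0.0205,-0.011,0,0,0,0,0.65]
    - [0.0205,-0.011,0,0,0,0,0.65]

```text
clock: 10.7
eef_pos: [545.7, -0.8, 54.1]
tcp_rot: [-0.527, 0.85, 0.003, 0.002]
ft_force: [-0.6, 12.4, 0.7]
width: 30.0
```

```bash
python3 - <<'E'
from h import *
s=arm.state(); im=optics.read_camera("wrist"); cv2.imwrite("pics/w9.png",im[:,:,::-1])
print(s["eef_pos"],s["ft_force"])
p=optics.camera_params("wrist")
E
```

```text
[545.72457962  -0.8365961   54.12670889] [-0.56672318 12.39472509  0.71403275]
```

View pics/w9.png

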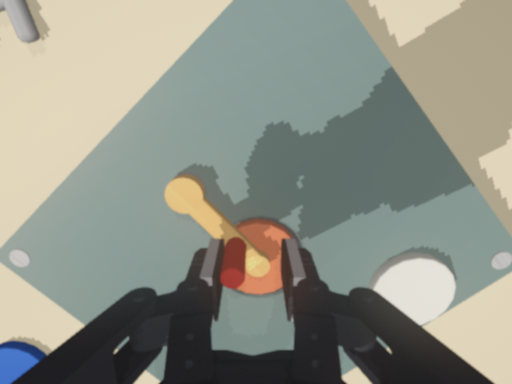

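A force of 12 N shows the clip has reached its stop. I back the pad off the peg, rise and look.

Request:
send_rows:
  targets:
    - [-0.004,0,0,0,0,0,0.65]
    - [-0.009,0,0,0,0,0,0.65]
    - [-0.009,0,-0.005,0,0,0,0.65]
    - [-0.009,0,-0.03,0,0,0,0.65]
    - [-0.009,0,-0.06,0,0,0,0.65]
    - [-0.009,0.04,-0.1,0,0,0,0.65]
    - [-0.009,0.09,-0.13,0,0,0,0.65]
    - [-0.009,0.12,-0.15,0,0,0,0.65]

```text
clock: 11.75
eef_pos: [441.5, 59.7, 207.1]
tcp_rot: [-0.526, 0.85, 0.002, 0.003]
ft_force: [0.9, -0.6, 0.6]
width: 29.9
```

```bash
python3 - <<'E'
from h import *
s=arm.state(); p=optics.camera_params("wrist"); im=optics.read_camera("wrist"); cv2.imwrite("pics/w10.png",im[:,:,::-1])
print(s["eef_pos"],s["ft_force"])
print([b for b in blobs(im,"copper")[1] if b[0]>80])
np.savez("w10.npz",**p)
im=optics.read_camera("scene"); cv2.imwrite("pics/s10.png",cv2.resize(im[130:260,170:330,::-1],None,fx=4,fy=4,interpolation=cv2.INTER_CUBIC))
E
```

```text
[441.51700216  59.66693121 207.14420558] [ 0.86884367 -0.59329752  0.61232914]
[(np.int32(2015), [264.7, 63.3], [240, 32, 51, 60])]
```

View pics/w10.png

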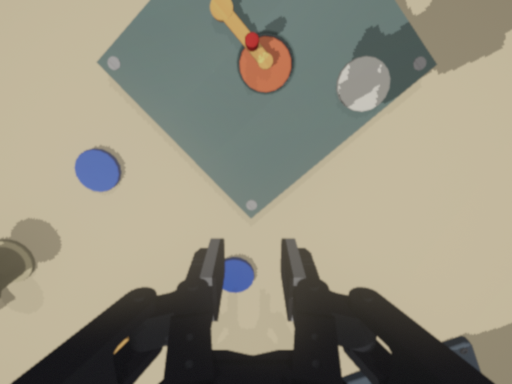

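View pics/s10.png

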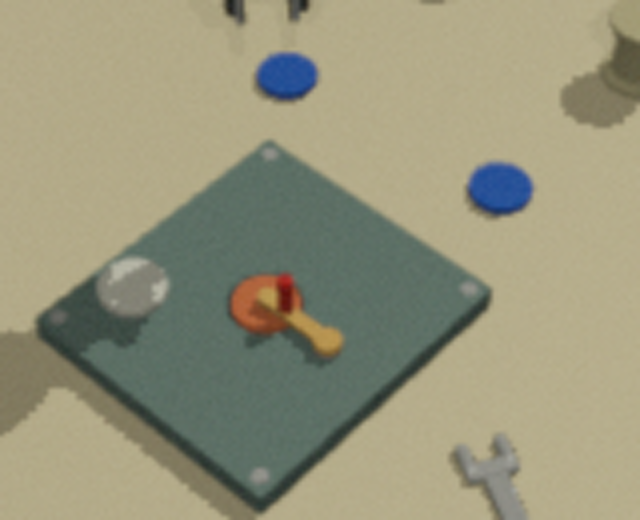

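```bash
python3 - <<'E'
from h import *
p=dict(np.load("w10.npz")); 
h=onz(p,(221.5,7),33); t=onz(p,(264.5,60.5),33); g=onz(p,(251.5,40.5),64)
d=(h-t)[:2]; print("hub",h,"tip",t,"peg",g,"arm yaw",np.arctan2(d[1],d[0]),"by peg",np.arctan2(h[1]-g[1],h[0]-g[0]))
im=cv2.imread("pics/w10.png")[:,:,::-1].copy()
X=onz(p,(265,64),22); print("disc",X,"dummy",onz(p,(364,83.5),30))
print([im[y,265].tolist() for y in range(86,98)])
E
```

```text
hub [587.85459101  18.93300164  33.        ] tip [532.20251077   3.97003333  33.        ] peg [548.64195882   8.79059513  64.        ] arm yaw 0.26265485451795484 by peg 0.25310453957775225
disc [529.81781703   4.21709856  22.        ] dummy [472.13947483 -71.97450461  30.        ]
[[194, 117, 82], [194, 118, 83], [193, 117, 82], [193, 116, 82], [190, 115, 81], [173, 106, 77], [131, 92, 76], [94, 94, 87], [95, 108, 102], [106, 121, 116], [110, 125, 120], [111, 126, 121]]
```

```bash
python3 - <<'E'
from bench import arm
print(abs(arm.state()["qvel"]).max()); print(arm.close_job())
E
```

```text
0.08007129710971543
the job is handed in; nothing more can be done
None
```

I pushed the copper disc across the plate, cradled between the fingertips, until it dropped flat into the pocket. I then swung the clip by its red peg to its stop and backed the gripper clear. The job is handed in at about 12 s; no verdict is given.

| Check | Result |
|---|---|
| Disc in pocket (with the clip still open) | Within about 1 mm of the pocket's centre; its radius fits the plate-top plane, so it lies flush |
| Disc in pocket (after the swing) | About 1 mm off, from one rough pixel reading |
| Clip at stop | About 12 N pushing back at the end of the swing; arm direction 0.25–0.26 rad against the nest's yaw of about 0.27, so within about 0.02 rad |
| Dummy disc | Measured within about 3 mm of where it started |
| Other bystanders | I did not measure them at the end; the arm's path stayed away from them |
| Gripper | About 185 mm above the plate, forces near zero |

The views disagreed slightly. At the start, the top and scene cameras put the pocket up to about 5 mm apart, so I aimed by the wrist camera. The arm's joints were still drifting slightly (0.08 rad/s) when I handed in. No check failed.

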